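Set out the puppet carver's place

TASK

Set out the carving place: lay the plywood pattern plate flat on the middle of the carving board, its long side along the board's long side, and stand the brass weight upright on the middle of the plate. Lay the grey sharpening stone flat on the table just left of the board (the robot's left), lengthwise along the board's left edge and level with the middle of that edge, with a gap of about 3 cm, and set the wax cake flat on the table midway between the brush pot and the water bowl. Leave the two small ink jars standing where they are.

Things in the scene. Friction and masses are not known exactly. Their poses are not given: they have to be found in the camera images.
- board: Carving board: light wooden slab with a darker middle panel, 130 (x) x 190 (y) x 10 mm thick, fixed to the table, turned at most 15 degrees from square. Origin: centre of its underside, on the table. Its x axis points away from the robot, its y axis (the long side) to the robot's left, so its left edge is at y = +95 mm.
- brush_pot: Fixed blue ceramic pot with upright brushes, behind the board on the left: outer radius 36 mm, pot 90 mm high, brush tips up to 195 mm high. Origin: centre of its underside, on the table.
- water_bowl: Fixed white round bowl, behind the board on the right, rim radius 45 mm, 45 mm high. Origin: centre of its underside, on the table. Its centre is 240 mm from that of the brush pot.
- pattern: Loose plywood pattern plate with cut-outs (fretwork), lying flat, 50 (x) x 100 (y) x 10 mm thick, 60 g, the same either way round. Origin: centre of its underside; y is its long axis. It starts on the table beside the board, on the left or the right.
- weight: Loose brass weight, standing upright: round foot 42 mm in diameter and 28 mm high, a neck, and a round knob 28 mm in diameter from 45 to 58 mm above the underside; 60 mm tall, about 0.3 to 0.55 kg. Origin: centre of its underside; z up. It starts on the table beside the board, on the left or the right.
- stone: Loose grey sharpening stone, a plain rectangular bar lying flat, 90 (x) x 36 (y) x 26 mm high, 0.15 to 0.25 kg. Origin: centre of its underside; x is its long axis. It starts on the table beside the board, on the left or the right.
- wax: Loose cake of pale yellow-brown wax, a short round disc 56 mm in diameter and 32 mm high, with straight sides up to 28 mm, 70 g. Origin: centre of its underside. It starts on the table beside the board, on the left or the right.
- jar_left: Bystander to be left alone: small loose amber glass ink jar with a black cap, 44 mm in diameter, 50 mm high, at the robot's far left. Origin: centre of its underside.
- jar_right: Bystander to be left alone: the same kind of ink jar at the robot's far right. Origin: centre of its underside.
There are look-alikes about, which are no part of the job. Leave any pink or purple look-alike of the wax alone.

How it is judged:
By the outcome, as a careful person would: the job done as asked, in the order asked, and still so for the second after the job is handed in, with the robot touching nothing.
It also fails if it takes over 112 s, if anything falls off the work surface, if the arm or the gripper's body presses on something with over 40 N, if the wrist force passes 120 N, or if a joint passes its speed limit or range.

ROBOT

A 6-joint arm with a two-finger parallel gripper is mounted at the origin on the work surface. World frame = base frame: x ahead of the robot, y to its left, z up, the work surface at z = 0. Lengths are in m, angles in rad, forces in N, time in s.
With the tool pointing down it reaches from about 0.225 to 0.875 m from the base axis. Payload 3.4 kg.
Tool frame: the origin (TCP) lies at the centre of the arm's flange, where the gripper is bolted on; the fingertips stand 173 mm ahead of it and the grasp point (between the pads) lies 155 mm ahead of it; z points along the fingers, y is the line along which they close (so a half turn about z gives the same grasp; the last joint's range is limited). The gripper opens to 85 mm and grips with 20 to 120 N. Pads are 22 mm wide; open, the fingers measure 114 mm over their backs; the gripper's body (76 mm by 85 mm) begins 54 mm behind the grasp point. The pads swing forward as they close: fully open they stand 13 mm farther back than shut.
Start: joints at [1.175, 0.276, 1.505, -0, 1.361, -0.121], TCP at [0.156, 0.553, 0.405] pointing down, gripper open.
Joint ranges: [-2.89, 2.89], [-0.75, 2.08], [0.22, 2.7], [-1.18, 4.32], [0.11, 2.71], [-2.7, 2.7]. Speed limits (rad/s): [2.57, 2.57, 3.14, 3.14, 3.14, 3.14].

INTERFACE

Orientations are given as a unit quaternion [w, x, y, z].
In Python, from bench import ctrl gives the robot as it stands.
- The arm moves only by the tool arm_command, never from a script. Its argument "commands" is one flat list of numbers, 5 for each row, row after row: the opening, from 0 (shut) to 1 (fully open), then the shift along the tool's x, y, z scaled (see below), then the turn about the tool's z scaled (see below). A call has 1 to 20 rows; each row is the pose to reach, as a shift and turn from the pose commanded when the call began, along the tool's axes at that moment; what a row does not reach only later rows make up. The controller multiplies each number of a shift by 0.4 m and each number of a turn by 30 degrees. A row lasts 1/12 s, in which the tool goes at most 41.7 mm and 7.16 degrees, less where a joint would pass 70% of its speed; a pose out of reach is approached as far as the arm can. A call with a number of a shift or a turn outside -1 to 1 is refused whole. A call with a gripper value outside its range is refused whole. The fingers move at their own pace and stop on an object; "newtons" is the grip in N (left out, the last holds). Time passes only in rows, so rows that repeat a pose let the fingers close. It gives the time, the measured TCP pose, the force, the opening and the grip force at its end, in the units of the state.
- ctrl.state(): the state, without advancing time (a new reading comes with each control period).
- ctrl.snapshot(name): name is "side" or "top"; returns (picture, depth): 420x560x3 uint8, red, green, blue; 420x560 float32, m along the optical axis (not along the pixel's ray), 0 where there is no reading.
- ctrl.camera_info(name): a dict with "fovy" (degrees; the focal length in pixels is half the picture's height over the tangent of half this angle, whatever the lens; pixels are square), "cx", "cy" (the principal point, pixels), "k1" (the pictures are not rectified: a ray, as slopes to the right and down, at radius r is drawn at 1 + k1 r^2 times it, then the intrinsics apply), "cam_to_world" (4x4, takes a point from camera to world coordinates). Camera axes: x right, y down, z forward; pixel columns grow to the right and rows downward; lengths in m; the calibration is good to about 2 mm. A picture is of the moment at which its call begins. camera_info takes no time and is no camera call.
- ctrl.job_done(): hands the job in; it is judged then, once.
The state is a dict: "time_s": time; "qpos": joint angles; "dq": joint speeds; "effort": joint torques, N m; "tool_pos": TCP position; "orientation": TCP orientation; "wrist_force": force on the tool from outside, world axes, zero at the start; "moment": the same for the moment, N m; "gripper_width": opening from 0.0 (shut) to 1.0 (fully open); "grasp_force": force on a finger pad.
Only numpy, scipy, OpenCV 4.12 (cv2) and the standard library are available. Lean on these libraries where they do the work, as an engineer would, in place of code of your own. Each camera call takes 0.05 s, during which the arm holds its last target. There are 200 camera calls.

## Working session

There is one attempt and no reset: what is moved stays moved. The work goes in short steps, Python scripts to look and compute and a tool call to move; the robot and the scene stay as the last step left them, time stands still between calls to the robot, and variables do not carry over. Pictures are saved under pics/ and viewed, at most 14 in all, crops included, and the job is handed in when it is done.

Besides the shell and the picture viewer there is one more tool, called after "Emit:" by a JSON object that holds its "op" and its "data", one argument or row to a line. arm_command: Moves the arm, as the interface text tells. Its arguments: {"type":"object","properties":{"commands":{"type":"array","items":{"type":"number"}},"newtons":{"type":"number"}},"required":["commands"]}

```bash
ls; mkdir -p pics
python3 - <<'E'
from bench import ctrl
import cv2,numpy as np
np.set_printoptions(precision=4,suppress=True)
print(ctrl.state())
for n in("side","top"):
    p,d=ctrl.snapshot(n); cv2.imwrite(f"pics/{n}0.png",p[...,::-1]); np.savez(f"{n}0.npz",p=p,d=d)
    print(n,ctrl.camera_info(n))
E
```

```text
pics
{'time_s': 0.0, 'qpos': array([ 1.175 ,  0.2766,  1.5062,  0.    ,  1.3607, -0.121 ]), 'dq': array([ 0.0002,  0.    , -0.001 , -0.0019,  0.0002, -0.0007]), 'effort': array([  0.0001, -41.6782, -24.5807,   0.0005,   0.0112,  -0.    ]), 'tool_pos': array([0.1559, 0.5532, 0.4038]), 'orientation': array([-0.0002,  0.137 ,  0.9906, -0.0009]), 'wrist_force': array([ 0.0499,  0.3504, -0.3947]), 'moment': array([0.0117, 0.0385, 0.0248]), 'grasp_force': 0.0, 'gripper_width': 1.003312218745516}
side {'fovy': 55.580998072772125, 'cx': 274.80164190021463, 'cy': 211.26366985446842, 'k1': -0.11212323176399905, 'cam_to_world': array([[ 0.815 , -0.3706,  0.4455,  0.1347],
       [-0.5793, -0.5388,  0.6116, -0.5768],
       [ 0.0134, -0.7565, -0.6538,  0.6525],
       [ 0.    ,  0.    ,  0.    ,  1.    ]])}
top {'fovy': 49.36998171873625, 'cx': 274.188816560125, 'cy': 213.57777049119846, 'k1': 0.0048199303915624925, 'cam_to_world': array([[ 0.0762, -0.9747,  0.2103,  0.3304],
       [-0.9971, -0.0745,  0.016 ,  0.0123],
       [ 0.0001, -0.2109, -0.9775,  1.0684],
       [ 0.    ,  0.    ,  0.    ,  1.    ]])}
```

View pics/top0.png

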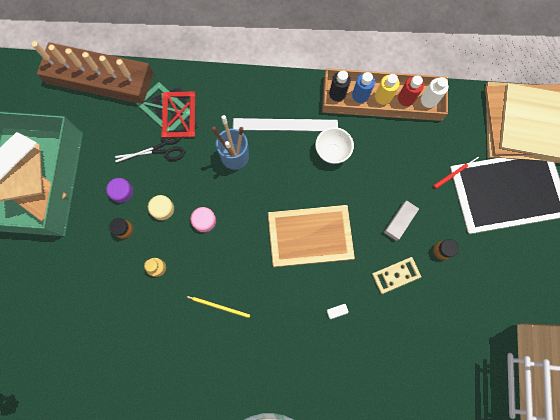

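View pics/side0.png

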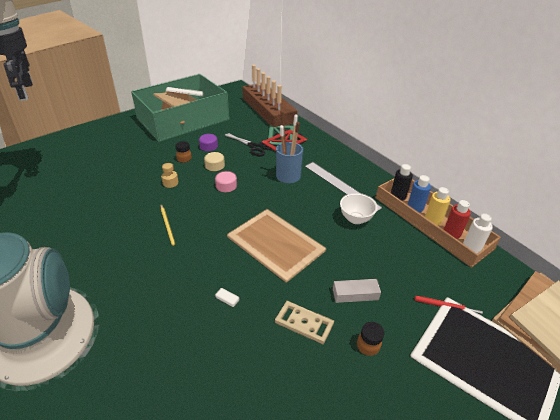

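Top view: the wax is the pale disc at (161,208). The weight is at (154,267), the stone at (401,220), the pattern at (397,275), the board at (311,236), the pot at (232,150) and the bowl at (334,146). The jars are at (121,229) and (446,250). The pink (203,219) and purple (119,190) discs are look-alikes. The side view agrees.

```bash
cat > h.py <<'E'
import numpy as np,cv2
from bench import ctrl
np.set_printoptions(precision=4,suppress=True)
def K(n):
    c=ctrl.camera_info(n); f=210/np.tan(np.radians(c["fovy"]/2))
    return np.array([[f,0,c["cx"]],[0,f,c["cy"]],[0,0,1]]),np.array([c["k1"],0,0,0,0.]),c["cam_to_world"]
def rays(n,uv):
    k,d,T=K(n); s=cv2.undistortPoints(np.float64(uv).reshape(-1,1,2),k,d)[:,0]
    return np.c_[s,np.ones(len(s))]@T[:3,:3].T,T[:3,3]
def plane(n,uv,z):
    r,o=rays(n,uv); return o+r*((z-o[2])/r[:,2])[:,None]
def cloud(n,dep):
    v,u=np.mgrid[:420,:560]; r,o=rays(n,np.c_[u.ravel(),v.ravel()])
    P=o+r*dep.reshape(-1,1); P[dep.ravel()==0]=np.nan
    return P.reshape(420,560,3)
E
python3 - <<'E'
from h import *
rois=dict(top=dict(wax=(161,208),weight=(154,267),stone=(401,220),pattern=(397,275),board=(311,236),jl=(121,229),jr=(446,250),pot=(232,150),bowl=(334,146),pink=(203,219),purple=(119,190)),
 side=dict(wax=(214,161),weight=(170,176),stone=(356,291),pattern=(305,321),board=(277,244),jl=(183,151),jr=(370,338),pot=(289,160),bowl=(357,210),pink=(226,181)))
for n in("top","side"):
    D=np.load(n+"0.npz"); C=cloud(n,D["d"]); z=C[...,2]
    print(n,"table z",np.nanmedian(z[280:310,280:310] if n=="top" else z[300:340,200:230]), "nan",np.isnan(z).mean())
    m=np.uint8(z>0.005); N,L,st,_=cv2.connectedComponentsWithStats(m)
    for k,(u,v) in rois[n].items():
        l=np.bincount(L[v-4:v+5,u-4:u+5].ravel(),minlength=N); l[0]=0; l=l.argmax()
        P=C[L==l]; zt=np.percentile(P[:,2],90); T=P[P[:,2]>zt-.004]
        r=cv2.minAreaRect(np.float32(T[:,:2]*1000)); 
        print(k,len(P),"zc",np.round(np.nanmedian(z[v-2:v+3,u-2:u+3]),4),"z90",np.round(zt,4),"topmean",T[:,:2].mean(0),"rect",np.round(r[0],1),np.round(r[1],1),round(r[2],1))
E
```

```text
top table z 0.0007463231403221915 nan 0.0041156462585034016
wax 497 zc 0.0317 z90 0.0344 topmean [0.5513 0.2973] rect [551.7 297.6] [53.  50.9] 20.1
weight 309 zc 0.0595 z90 0.0605 topmean [0.4114 0.2916] rect [410.9 291.3] [25.7 26. ] 51.7
stone 645 zc 0.0262 z90 0.0288 topmean [ 0.5637 -0.2693] rect [ 563.6 -269.1] [35.5 89.7] 59.0
pattern 739 zc 0.001 z90 0.013 topmean [ 0.4357 -0.2635] rect [ 436.  -262.7] [ 49.9 100.7] 27.0
board 4401 zc 0.0112 z90 0.0134 topmean [ 0.5128 -0.0595] rect [513.5 -59.4] [129.6 189.1] 9.8
jl 379 zc 0.0503 z90 0.0525 topmean [0.4943 0.3808] rect [494.5 380.2] [38.7 37.6] 49.3
jr 388 zc 0.0505 z90 0.0525 topmean [ 0.5016 -0.3688] rect [ 501.4 -367.7] [37.9 38.7] 50.2
pot 1134 zc 0.0853 z90 0.1586 topmean [0.6951 0.1401] rect [692.7 139.3] [54.8 46. ] 57.3
bowl 1006 zc 0.0051 z90 0.0452 topmean [ 0.7315 -0.1034] rect [ 727.7 -100.8] [87.4 88. ] 18.3
pink 486 zc 0.0326 z90 0.0345 topmean [0.5306 0.194 ] rect [530.4 193.9] [52.3 48.8] 6.2
purple 505 zc 0.0326 z90 0.0346 topmean [0.5853 0.3993] rect [585.5 400.3] [51.2 51. ] 14.8
side table z -0.0002966332
[... 260 characters left out ...]
28 -0.2708] rect [ 564.3 -270.4] [38.5 89.6] 57.8
pattern 1002 zc 0.0005 z90 0.0108 topmean [ 0.4355 -0.2639] rect [ 435.7 -263.4] [ 52.5 101.3] 26.9
board 3481 zc 0.0101 z90 0.0111 topmean [ 0.5109 -0.0664] rect [513.3 -59.9] [132.1 191.9] 9.7
jl 282 zc 0.0389 z90 0.0514 topmean [0.4941 0.3783] rect [495.  379.5] [37.8 37.9] 44.4
jr 683 zc 0.0496 z90 0.0503 topmean [ 0.5007 -0.3706] rect [ 501.  -369.9] [39.6 37.4] 44.7
pot 3427 zc 0.0752 z90 0.1228 topmean [0.7575 0.2685] rect [799.5 350.4] [536.7  63.9] 65.2
bowl 846 zc 0.0096 z90 0.0438 topmean [ 0.7294 -0.1002] rect [ 727.7 -102.5] [87.4 89.5] 74.7
pink 344 zc 0.0309 z90 0.0328 topmean [0.5293 0.1911] rect [529.9 191.9] [49.1 49.6] 46.3
```

```bash
cat >> h.py <<'E'
def go(*wps):
    """wps: (x,y,z,yaw deg of tool y); prints scaled shift & turn from current pose"""
    from scipy.spatial.transform import Rotation as R
    s=ctrl.state(); q=s["orientation"]; M=R.from_quat(np.r_[q[1:],q[0]]).as_matrix()
    yaw=np.degrees(np.arctan2(M[1,1],M[0,1])); print("t",round(s["time_s"],2),"pos",s["tool_pos"],"yaw",round(yaw,2),"q",s["qpos"],"g",round(s["gripper_width"],3),round(s["grasp_force"],1),"F",s["wrist_force"])
    for w in wps:
        sh=M.T@(np.array(w[:3])-s["tool_pos"]); t=(yaw-w[3]+90)%180-90
        print(w,np.round(sh/.4,4),"turn",round(t/30,4),"rows",int(np.ceil(max(np.linalg.norm(sh)/.0417,abs(t)/7.16))))
E
python3 - <<'E'
from h import *
P=[]
for n in("top","side"):
    D=np.load(n+"0.npz"); C=cloud(n,D["d"]); hsv=cv2.cvtColor(D["p"],cv2.COLOR_RGB2HSV)
    m=(abs(hsv[...,0].astype(int)-108)<12)&(hsv[...,1]>80)&(np.hypot(C[...,0]-.69,C[...,1]-.14)<.07)
    T=C[m&(C[...,2]>.086)&(C[...,2]<.097)]
    (c,r)=cv2.minEnclosingCircle(np.float32(T[:,:2]*1000)); print(n,m.sum(),len(T),np.nanmax(C[m][:,2]),c,r)
    P.append(c)
c=np.mean(P,0); b=np.array([727.7,-101.7]); print("pot",c,"dist",np.linalg.norm(c-b),"mid",(c+b)/2)
go((.436,-.263,.405,45),(.436,-.263,.405,27))
E
```

```text
top 719 149 0.0953765878580417 (696.530517578125, 137.2574005126953) 35.90821075439453
side 827 83 0.09222276637858684 (694.314208984375, 134.9729766845703) 36.609989166259766
pot [695.4224 136.1152] dist 239.99564529455714 mid [711.5612  17.2076]
t 0.1 pos [0.156  0.5532 0.4039] yaw 74.25 q [ 1.175   0.2765  1.506   0.      1.3607 -0.121 ] g 0.998 0.0 F [-0.5181 -0.7286 -1.0919]
(0.436, -0.263, 0.405, 45) [-1.2276 -1.7741  0.    ] turn 0.9752 rows 21
(0.436, -0.263, 0.405, 27) [-1.2276 -1.7741  0.    ] turn 1.5752 rows 21
```

Emit:
{"op": "arm_command", "data": {
  "commands": [0.72,-0.614,-0.887,0,0.8,0.72,-0.614,-0.887,0,0.8,0.72,-0.614,-0.887,0,0.8,0.72,-0.614,-0.887,0,0.8,0.72,-0.614,-0.887,0,0.8,0.72,-0.614,-0.887,0,0.8,0.72,-0.614,-0.887,0,0.8,0.72,-0.614,-0.887,0,0.8,0.72,-0.614,-0.887,0,0.8,0.72,-0.614,-0.887,0,0.8,0.72,-0.614,-0.887,0,0.8,0.72,-0.614,-0.887,0,0.8,0.72,-0.614,-0.887,0,0.8],
  "newtons": 40
}}

```text
time_s: 1.18
tool_pos: [0.2962, 0.1448, 0.4046]
orientation: [-0.0, 0.341, 0.94, 0.0]
wrist_force: [-0.1, -0.0, -0.9]
gripper_width: 0.72
grasp_force: 0.0
```

```bash
python3 -c "
from h import *
go((.436,-.263,.29,27))"
```

```text
t 1.18 pos [0.2962 0.1448 0.4046] yaw 50.06 q [ 0.242  -0.1097  1.9416  0.0009  1.31   -0.632 ] g 0.72 0.0 F [-0.0927 -0.0003 -0.9192]
(0.436, -0.263, 0.29, 27) [-0.9227 -0.5574  0.2855] turn 0.7688 rows 11
```

Emit:
{"op": "arm_command", "data": {
  "commands": [0.72,-0.923,-0.557,0,0.769,0.72,-0.923,-0.557,0,0.769,0.72,-0.923,-0.557,0,0.769,0.72,-0.923,-0.557,0,0.769,0.72,-0.923,-0.557,0,0.769,0.72,-0.923,-0.557,0,0.769,0.72,-0.923,-0.557,0,0.769,0.72,-0.923,-0.557,0,0.769,0.72,-0.923,-0.557,0.1,0.769,0.72,-0.923,-0.557,0.285,0.769,0.72,-0.923,-0.557,0.285,0.769,0.72,-0.923,-0.557,0.285,0.769,0.72,-0.923,-0.557,0.285,0.769,0.72,-0.923,-0.557,0.285,0.769]
}}

```text
time_s: 2.35
tool_pos: [0.4383, -0.2608, 0.2889]
orientation: [-0.003, 0.521, 0.854, 0.001]
wrist_force: [0.1, 0.1, 0.4]
gripper_width: 0.717
grasp_force: 0.0
```

Run:
```python
from h import *
go((.436,-.263,.18,27))
for n in("top","side"):
    p,d=ctrl.snapshot(n); cv2.imwrite(f"pics/{n}1.png",p[...,::-1])
    C=cloud(n,d); m=(np.hypot(C[...,0]-.436,C[...,1]+.263)<.09)&(C[...,2]<.28)&(C[...,2]>.06); print(n,m.sum(),C[m][:,2].min() if m.any() else None,np.percentile(C[m][:,2],[1,3,10]) if m.any() else 0)
cv2.imwrite("pics/side1c.png",cv2.resize(p[200:400,220:460,::-1],None,fx=2.5,fy=2.5))
```

```text
t 2.35 pos [ 0.4383 -0.2608  0.2889] yaw 27.25 q [-0.6735  0.276   1.8178  0.0011  1.053  -1.1496] g 0.717 0.0 F [0.0785 0.0858 0.3912]
(0.436, -0.263, 0.18, 27) [-0.0037 -0.0073  0.2723] turn 0.0082 rows 3
top 792 0.12758430510730356 [0.1341 0.1593 0.1741]
side 2202 0.12156773635540319 [0.1281 0.1344 0.1677]
```

View pics/side1c.png

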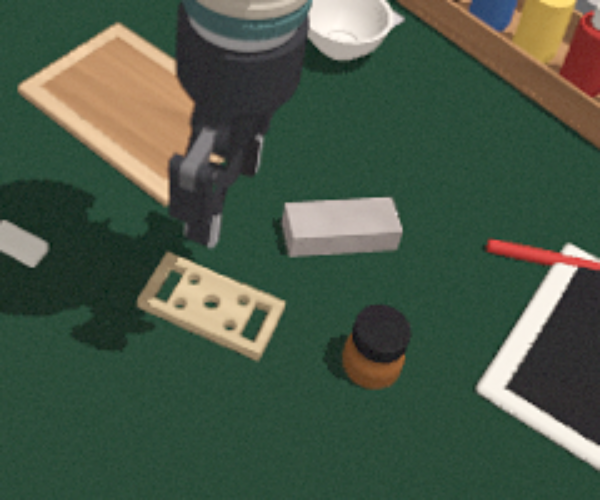

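The crop shows the open gripper above the pattern, with fingers clear and the stone and jar away from it. At this opening the lowest finger points lie about 167 mm ahead of the TCP.

Emit:
{"op": "arm_command", "data": {
  "commands": [0.72,-0.004,-0.007,0.1,0.008,0.72,-0.004,-0.007,0.2,0.008,0.72,-0.004,-0.007,0.25,0.008,0.72,-0.004,-0.007,0.28,0.008,0.72,-0.004,-0.007,0.292,0.008,0.72,-0.004,-0.007,0.292,0.008,0.72,-0.004,-0.007,0.292,0.008]
}}

```text
time_s: 3.03
tool_pos: [0.4367, -0.2645, 0.1756]
orientation: [0.002, 0.522, 0.853, -0.0]
wrist_force: [-0.9, 0.2, -0.9]
gripper_width: 0.716
grasp_force: 0.0
```

Emit:
{"op": "arm_command", "data": {
  "commands": [0.45,0,0,0,0,0.45,0,0,0,0,0.45,0,0,0,0,0.45,0,0,0,0,0.45,0,0,0,0,0.45,0,0,0,0,0.45,0,0,0,0,0.45,0,0,0,0]
}}

```text
time_s: 3.7
tool_pos: [0.4366, -0.2649, 0.1761]
orientation: [0.002, 0.523, 0.852, 0.0]
wrist_force: [-0.1, 1.9, 5.4]
gripper_width: 0.563
grasp_force: 40.6
```

Emit:
{"op": "arm_command", "data": {
  "commands": [0.45,0,0,-0.05,0,0.45,0,0,-0.1,0,0.45,0,0,-0.15,0,0.45,0,0,-0.15,0,0.45,0,0,-0.15,0]
}}

```text
time_s: 4.12
tool_pos: [0.4363, -0.265, 0.2359]
orientation: [0.002, 0.523, 0.852, -0.0]
wrist_force: [-0.5, -0.2, -1.0]
gripper_width: 0.566
grasp_force: 42.0
```

Run:
```python
from h import *
p,d=ctrl.snapshot("side"); C=cloud("side",d)
cv2.imwrite("pics/side2c.png",cv2.resize(p[150:370,220:460,::-1],None,fx=2.5,fy=2.5))
# plate: light-wood pixels near gripper
hsv=cv2.cvtColor(p,cv2.COLOR_RGB2HSV)
c,s=np.cos(np.radians(9.75)),np.sin(np.radians(9.75))
go((.5134,-.0596,.25,9.75))
```

```text
t 4.17 pos [ 0.4358 -0.2647  0.2347] yaw 26.95 q [-0.6824  0.3374  1.8911  0.0001  0.9112 -1.1528] g 0.569 42.0 F [ 0.0926  0.5666 -1.0004]
(0.5134, -0.0596, 0.25, 9.75) [ 0.369   0.4053 -0.0386] turn 0.5732 rows 6
```

View pics/side2c.png

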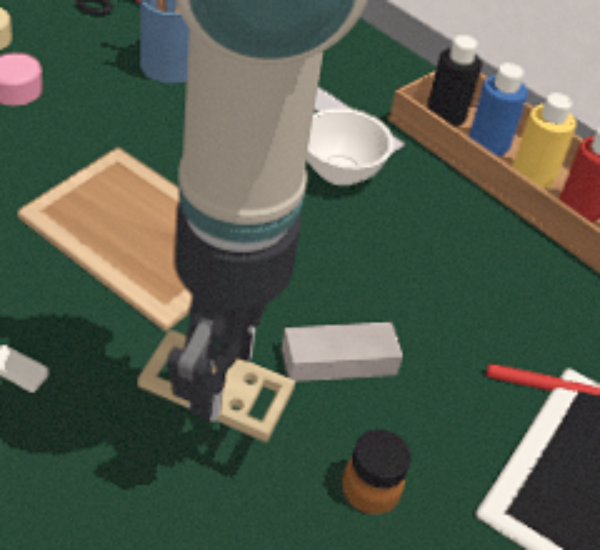

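The plate is held level in the gripper, clear of the table. Next I carry it to the board.

Emit:
{"op": "arm_command", "data": {
  "commands": [0.45,0.364,0.404,0,0.573,0.45,0.364,0.404,0,0.573,0.45,0.364,0.404,0,0.573,0.45,0.364,0.404,0,0.573,0.45,0.364,0.404,0,0.573,0.45,0.364,0.404,0,0.573,0.45,0.364,0.404,0,0.573,0.45,0.364,0.404,0,0.573,0.45,0.364,0.404,0,0.573]
}}

```text
time_s: 4.92
tool_pos: [0.5134, -0.0621, 0.2331]
orientation: [-0.001, 0.644, 0.765, -0.001]
wrist_force: [-0.7, -0.1, 0.0]
gripper_width: 0.561
grasp_force: 42.0
```

```bash
python3 -c "
from h import *
go((.5137,-.0616,.187,9.75))"
```

```text
t 4.92 pos [ 0.5134 -0.0621  0.2331] yaw 9.77 q [-0.2548  0.3492  1.876  -0.0007  0.9181 -0.425 ] g 0.561 42.0 F [-0.6644 -0.0764  0.0046]
(0.5137, -0.0616, 0.187, 9.75) [0.0012 0.0012 0.1154] turn 0.0008 rows 2
```

Emit:
{"op": "arm_command", "data": {
  "commands": [0.45,0.001,0.001,0.04,0,0.45,0.001,0.001,0.08,0,0.45,0.001,0.001,0.1,0,0.45,0.001,0.001,0.11,0,0.45,0.001,0.001,0.115,0,0.45,0.001,0.001,0.115,0,0.45,0.001,0.001,0.115,0,0.45,0.001,0.001,0.115,0]
}}

```text
time_s: 5.58
tool_pos: [0.5145, -0.0615, 0.1885]
orientation: [0.001, 0.645, 0.765, 0.0]
wrist_force: [0.8, 0.7, -0.6]
gripper_width: 0.57
grasp_force: 42.0
```

```bash
python3 -c "
from h import *
go((.5137,-.0616,.187,9.75))"
```

```text
t 5.58 pos [ 0.5145 -0.0615  0.1885] yaw 9.74 q [-0.2533  0.4097  1.9246  0.0001  0.806  -0.4234] g 0.57 42.0 F [ 0.8037  0.7438 -0.642 ]
(0.5137, -0.0616, 0.187, 9.75) [ 0.0001 -0.0021  0.0037] turn -0.0003 rows 1
```

Emit:
{"op": "arm_command", "data": {
  "commands": [0.45,0,-0.001,0.002,0,0.45,0,-0.001,0.004,0,0.45,0,-0.001,0.004,0,0.66,0,-0.001,0.004,0,0.66,0,-0.001,0.004,0,0.66,0,-0.001,0.004,0,0.66,0,-0.001,0.004,0,0.66,0,-0.001,-0.02,0,0.66,0,-0.001,-0.07,0,0.66,0,-0.001,-0.17,0,0.66,0,-0.001,-0.27,0,0.66,0,-0.001,-0.32,0,0.66,0,-0.001,-0.32,0]
}}

```text
time_s: 6.67
tool_pos: [0.5155, -0.0617, 0.3219]
orientation: [0.005, 0.644, 0.765, 0.003]
wrist_force: [0.4, 0.2, 0.0]
gripper_width: 0.662
grasp_force: 0.0
```

```bash
python3 -c "
from h import *
go((.411,.2906,.30,9.75))"
```

```text
t 6.67 pos [ 0.5155 -0.0617  0.3219] yaw 9.76 q [-0.2532  0.2516  1.7582  0.0001  1.1199 -0.4237] g 0.662 0.0 F [0.3588 0.1792 0.028 ]
(0.411, 0.2906, 0.3, 9.75) [ 0.9125 -0.1087  0.0493] turn 0.0005 rows 9
```

Emit:
{"op": "arm_command", "data": {
  "commands": [0.66,0.912,-0.109,0,0,0.66,0.912,-0.109,0,0,0.66,0.912,-0.109,0,0,0.66,0.912,-0.109,0,0,0.66,0.912,-0.109,0,0,0.66,0.912,-0.109,0,0,0.66,0.912,-0.109,0.05,0,0.66,0.912,-0.109,0.1,0,0.66,0.912,-0.109,0.12,0,0.66,0.912,-0.109,0.12,0,0.66,0.912,-0.109,0.12,0,0.66,0.912,-0.109,0.12,0]
}}

```text
time_s: 7.67
tool_pos: [0.4088, 0.2906, 0.2676]
orientation: [0.0, 0.644, 0.765, -0.001]
wrist_force: [-0.2, -0.4, 0.0]
gripper_width: 0.66
grasp_force: 0.0
```

Run:
```python
from h import *
go((.411,.2906,.173,9.75))
p,d=ctrl.snapshot("top"); C=cloud("top",d); z=C[...,2]; cv2.imwrite("pics/top2.png",p[...,::-1])
hsv=cv2.cvtColor(p,cv2.COLOR_RGB2HSV)
for n in ("top","side"):
    p,d=ctrl.snapshot(n); C=cloud(n,d); z=C[...,2]
    for nm,lo,hi in(("plate",.0165,.03),("board",.006,.03)):
        m=(z>lo)&(z<hi)&(abs(C[...,0]-.513)<.1)&(abs(C[...,1]+.06)<.115)
        m=cv2.morphologyEx(np.uint8(m),cv2.MORPH_OPEN,np.ones((2,2)))
        P=C[m>0]; r=cv2.minAreaRect(np.float32(P[:,:2]*1000)); print(n,nm,len(P),np.median(P[:,2]),r,P[:,:2].mean(0))
```

```text
t 7.67 pos [0.4088 0.2906 0.2676] yaw 9.83 q [ 0.4794  0.2875  1.8655 -0.0008  0.99    0.3083] g 0.66 0.0 F [-0.1717 -0.4366  0.0383]
(0.411, 0.2906, 0.173, 9.75) [-0.0007  0.0056  0.2364] turn 0.0026 rows 3
top plate 683 nan ((511.2191467285156, -63.09022903442383), (49.77830505371094, 99.37837219238281), 9.967860221862793) [nan nan]
top board 4373 nan ((nan, nan), (0.0, 0.0), 0.0) [nan nan]
side plate 562 nan ((511.0003967285156, -61.426387786865234), (52.87307357788086, 96.50245666503906), 10.520245552062988) [nan nan]
side board 3453 nan ((512.6576538085938, -61.584381103515625), (129.93569946289062, 186.08717346191406), 9.904594421386719) [nan nan]
```

Emit:
{"op": "arm_command", "data": {
  "commands": [0.66,-0.001,0.006,0.08,0,0.66,-0.001,0.006,0.15,0,0.66,-0.001,0.006,0.2,0,0.66,-0.001,0.006,0.22,0,0.66,-0.001,0.006,0.232,0,0.66,-0.001,0.006,0.236,0,0.66,-0.001,0.006,0.236,0,0.66,-0.001,0.006,0.236,0]
}}

```text
time_s: 8.48
tool_pos: [0.4122, 0.2909, 0.1746]
orientation: [0.0, 0.645, 0.765, 0.001]
wrist_force: [0.1, 0.3, 0.5]
gripper_width: 0.66
grasp_force: 0.0
```

Emit:
{"op": "arm_command", "data": {
  "commands": [0.4,0,0,0,0,0.35,0,0,0,0,0.35,0,0,0,0,0.35,0,0,0,0,0.35,0,0,0,0,0.35,0,0,0,0,0.35,0,0,0,0,0.35,0,0,0,0,0.35,0,0,0,0],
  "newtons": 70
}}

```text
time_s: 9.23
tool_pos: [0.4121, 0.2911, 0.175]
orientation: [0.001, 0.644, 0.765, 0.001]
wrist_force: [0.1, -1.0, 5.3]
gripper_width: 0.466
grasp_force: 70.5
```

Emit:
{"op": "arm_command", "data": {
  "commands": [0.35,0,0,-0.02,0,0.35,0,0,-0.06,0,0.35,0,0,-0.12,0,0.35,0,0,-0.2,0,0.35,0,0,-0.2,0,0.35,0,0,-0.2,0,0.35,0,0,-0.2,0,0.35,0,0,-0.2,0]
}}

```text
time_s: 9.9
tool_pos: [0.4106, 0.2904, 0.2523]
orientation: [-0.001, 0.644, 0.765, -0.001]
wrist_force: [1.0, -0.1, -2.9]
gripper_width: 0.46
grasp_force: 71.3
```

Run:
```python
from h import *
go((.5115,-.0618,.25,9.75))
p,d=ctrl.snapshot("side"); cv2.imwrite("pics/side3c.png",cv2.resize(p[100:320,90:330,::-1],None,fx=2.5,fy=2.5))
```

```text
t 9.9 pos [0.4106 0.2904 0.2523] yaw 9.76 q [0.4771 0.3077 1.882  0.0001 0.9551 0.3068] g 0.46 71.3 F [ 0.9607 -0.0943 -2.8555]
(0.5115, -0.0618, 0.25, 9.75) [-0.9105  0.0995  0.0063] turn 0.0002 rows 9
```

View pics/side3c.png

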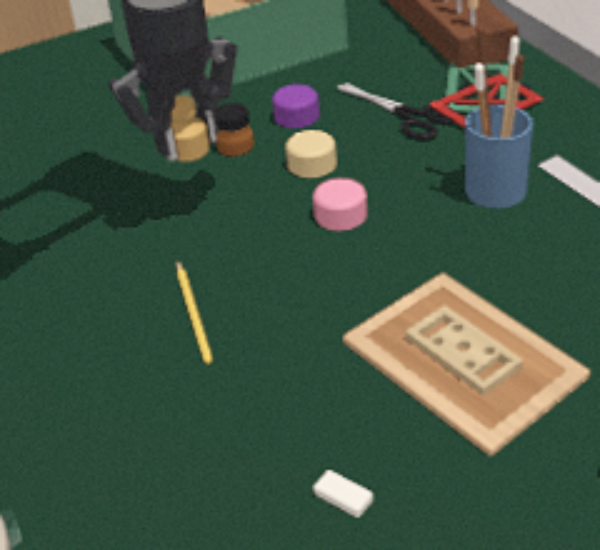

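The weight is held upright, about 75 mm up, and the plate sits centred on the board.

Emit:
{"op": "arm_command", "data": {
  "commands": [0.35,-0.3,0.033,0,0,0.35,-0.3,0.033,0,0,0.35,-0.3,0.033,0,0,0.35,-0.6,0.066,0,0,0.35,-0.6,0.066,0,0,0.35,-0.6,0.066,0,0,0.35,-0.91,0.1,0,0,0.35,-0.91,0.1,0,0,0.35,-0.91,0.1,0,0,0.35,-0.91,0.1,0,0,0.35,-0.91,0.1,0,0,0.35,-0.91,0.1,0,0]
}}

```text
time_s: 10.95
tool_pos: [0.5119, -0.0612, 0.2522]
orientation: [-0.002, 0.645, 0.764, -0.001]
wrist_force: [-0.9, 0.2, -3.2]
gripper_width: 0.462
grasp_force: 71.3
```

```bash
python3 -c "
from h import *
go((.5118,-.0618,.196,9.75))"
```

```text
t 10.95 pos [ 0.5119 -0.0612  0.2522] yaw 9.67 q [-0.2543  0.3243  1.8554  0.0007  0.9657 -0.4235] g 0.462 71.3 F [-0.8996  0.2431 -3.1546]
(0.5118, -0.0618, 0.196, 9.75) [-0.0017  0.0001  0.1404] turn -0.0026 rows 2
```

Emit:
{"op": "arm_command", "data": {
  "commands": [0.35,-0.002,0,0.04,0,0.35,-0.002,0,0.08,0,0.35,-0.002,0,0.11,0,0.35,-0.002,0,0.125,0,0.35,-0.002,0,0.135,0,0.35,-0.002,0,0.138,0,0.35,-0.002,0,0.138,0,0.35,-0.002,0,0.138,0]
}}

```text
time_s: 11.62
tool_pos: [0.513, -0.0616, 0.1988]
orientation: [0.0, 0.644, 0.765, 0.0]
wrist_force: [-0.2, -0.1, -3.6]
gripper_width: 0.464
grasp_force: 71.3
```

Emit:
{"op": "arm_command", "data": {
  "commands": [0.35,0,-0.002,0.003,0,0.35,0,-0.002,0.006,0,0.35,0,-0.002,0.008,0,0.35,0,-0.002,0.009,0,0.35,0,-0.002,0.009,0]
}}

```text
time_s: 12.03
tool_pos: [0.5119, -0.0621, 0.195]
orientation: [0.0, 0.644, 0.765, 0.0]
wrist_force: [-0.6, 1.7, 0.3]
gripper_width: 0.462
grasp_force: 71.6
```

Emit:
{"op": "arm_command", "data": {
  "commands": [0.5,0,0,0,0,0.55,0,0,0,0,0.62,0,0,0,0,0.62,0,0,0,0,0.62,0,0,0,0,0.62,0,0,-0.03,0,0.62,0,0,-0.1,0,0.62,0,0,-0.2,0,0.62,0,0,-0.3,0,0.62,0,0,-0.3,0,0.62,0,0,-0.3,0]
}}

```text
time_s: 12.95
tool_pos: [0.5128, -0.0622, 0.3174]
orientation: [0.003, 0.644, 0.765, 0.001]
wrist_force: [-1.3, 0.9, 0.4]
gripper_width: 0.622
grasp_force: 0.0
```

Run:
```python
from h import *
go((.5639,-.2698,.315,30),(.5639,-.2698,.315,59-0),)
```

```text
t 12.95 pos [ 0.5128 -0.0622  0.3174] yaw 9.76 q [-0.2556  0.2535  1.7684  0.0001  1.1131 -0.426 ] g 0.622 0.0 F [-1.3159  0.9117  0.4088]
(0.5639, -0.2698, 0.315, 30) [-0.533   0.038   0.0075] turn -0.6747 rows 6
(0.5639, -0.2698, 0.315, 59) [-0.533   0.038   0.0075] turn -1.6414 rows 7
```

Emit:
{"op": "arm_command", "data": {
  "commands": [0.62,-0.533,0.038,0,-1,0.62,-0.533,0.038,0,-1,0.62,-0.533,0.038,0,-1,0.62,-0.533,0.038,0,-1,0.62,-0.533,0.038,0,-1,0.62,-0.533,0.038,0,-1,0.62,-0.533,0.038,0.1,-1,0.62,-0.533,0.038,0.1,-1]
}}

```text
time_s: 13.62
tool_pos: [0.5605, -0.2694, 0.2673]
orientation: [-0.007, 0.426, 0.905, 0.001]
wrist_force: [-2.1, 1.8, -1.6]
gripper_width: 0.619
grasp_force: 0.0
```

Run:
```python
from h import *
go((.5639,-.2698,.26,58.4))
for n in ("top","side"):
    p,d=ctrl.snapshot(n); C=cloud(n,d); z=C[...,2]
    m=(z>.075)&(z<.09)&(abs(C[...,0]-.513)<.05)&(abs(C[...,1]+.06)<.05); P=C[m]; print(n,"weight",len(P),P.mean(0) if len(P) else 0,cv2.minAreaRect(np.float32(P[:,:2]*1000)) if len(P) else 0)
cv2.imwrite("pics/top4c.png",cv2.resize(p[150:370,200:440,::-1],None,fx=2.5,fy=2.5))
```

```text
t 13.62 pos [ 0.5605 -0.2694  0.2673] yaw 39.62 q [-0.5599  0.4491  1.5949  0.0002  1.1116 -1.2514] g 0.619 0.0 F [-2.062   1.7949 -1.564 ]
(0.5639, -0.2698, 0.26, 58.4) [-0.0064  0.0059  0.0182] turn -0.6262 rows 3
top weight 122 [ 0.5104 -0.061   0.0791] ((511.235107421875, -60.588844299316406), (27.376625061035156, 24.274324417114258), 4.589793682098389)
side weight 93 [ 0.5097 -0.0632  0.0779] ((510.60882568359375, -62.17340087890625), (27.06272315979004, 24.538362503051758), 30.40412712097168)
```

View pics/top4c.png

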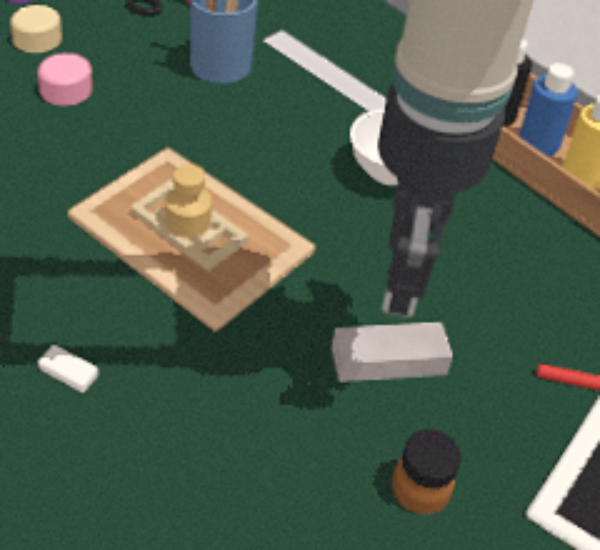

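The weight stands upright on the middle of the plate. The gripper is over the stone.

Emit:
{"op": "arm_command", "data": {
  "commands": [0.62,-0.006,0.006,0,-0.626,0.62,-0.006,0.006,0,-0.626,0.62,-0.006,0.006,0,-0.626,0.62,-0.006,0.006,0,-0.626,0.62,-0.006,0.006,0,-0.626]
}}

```text
time_s: 14.13
tool_pos: [0.5666, -0.2692, 0.2759]
orientation: [0.001, 0.272, 0.962, -0.0]
wrist_force: [-0.3, 0.5, -0.0]
gripper_width: 0.62
grasp_force: 0.0
```

Run:
```python
from h import *
go((.5639,-.2698,.177,58.4))
```

```text
t 14.13 pos [ 0.5666 -0.2692  0.2759] yaw 58.47 q [-0.5544  0.4446  1.5784  0.0002  1.1173 -1.5749] g 0.62 0.0 F [-0.2627  0.5282 -0.009 ]
(0.5639, -0.2698, 0.177, 58.4) [ 0.0053 -0.005   0.2471] turn 0.0024 rows 3
```

Emit:
{"op": "arm_command", "data": {
  "commands": [0.62,0.005,-0.005,0.08,0,0.62,0.005,-0.005,0.16,0,0.62,0.005,-0.005,0.21,0,0.62,0.005,-0.005,0.235,0,0.62,0.005,-0.005,0.245,0,0.62,0.005,-0.005,0.245,0,0.62,0.005,-0.005,0.245,0,0.3,0.005,-0.005,0.245,0,0.3,0.005,-0.005,0.245,0,0.3,0.005,-0.005,0.245,0,0.3,0.005,-0.005,0.245,0,0.3,0.005,-0.005,0.245,0,0.3,0.005,-0.005,0.245,0,0.3,0.005,-0.005,0.245,0,0.3,0.005,-0.005,0.245,0],
  "newtons": 60
}}

```text
time_s: 15.38
tool_pos: [0.5644, -0.2709, 0.1787]
orientation: [0.002, 0.271, 0.963, -0.0]
wrist_force: [-0.3, 0.6, 6.0]
gripper_width: 0.405
grasp_force: 62.2
```

Emit:
{"op": "arm_command", "data": {
  "commands": [0.3,0,0,-0.03,0,0.3,0,0,-0.1,0,0.3,0,0,-0.2,0,0.3,0,0,-0.3,0,0.3,0,0,-0.4,0,0.3,0,0,-0.4,0,0.3,0,0,-0.4,0,0.3,0,0,-0.4,0]
}}

```text
time_s: 16.05
tool_pos: [0.5631, -0.2703, 0.3363]
orientation: [-0.0, 0.271, 0.963, 0.0]
wrist_force: [-0.6, 0.7, -1.5]
gripper_width: 0.407
grasp_force: 61.4
```

Run:
```python
from h import *
go((.4892,.0813,.337,84),(.4892,.0813,.337,99.75))
p,d=ctrl.snapshot("side"); C=cloud("side",d)
cv2.imwrite("pics/side5c.png",cv2.resize(p[130:350,240:480,::-1],None,fx=2.5,fy=2.5))
```

```text
t 16.05 pos [ 0.5631 -0.2703  0.3363] yaw 58.53 q [-0.5588  0.3925  1.5019 -0.      1.2482 -1.5804] g 0.407 61.4 F [-0.5748  0.7223 -1.4603]
(0.4892, 0.0813, 0.337, 84) [ 0.6164  0.6532 -0.0011] turn -0.849 rows 9
(0.4892, 0.0813, 0.337, 99.75) [ 0.6164  0.6532 -0.0011] turn -1.374 rows 9
```

View pics/side5c.png

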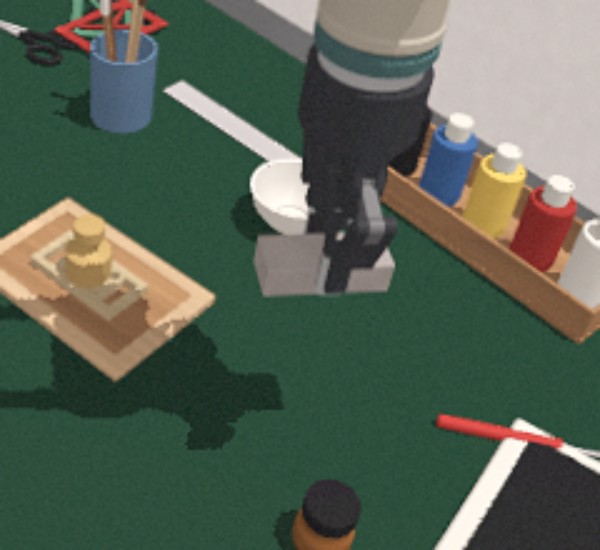

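The stone is held level near its middle.

Emit:
{"op": "arm_command", "data": {
  "commands": [0.3,0.3,0.32,0,-0.4,0.3,0.3,0.32,0,-0.4,0.3,0.3,0.32,0,-0.4,0.3,0.3,0.32,0,-0.4,0.3,0.3,0.32,0,-0.4,0.3,0.616,0.653,0,-0.9,0.3,0.616,0.653,0,-0.9,0.3,0.616,0.653,0,-0.9,0.3,0.616,0.653,0,-0.9,0.3,0.616,0.653,0,-0.9,0.3,0.616,0.653,0,-0.9]
}}

```text
time_s: 17.02
tool_pos: [0.488, 0.084, 0.3348]
orientation: [-0.003, 0.037, 0.999, 0.001]
wrist_force: [-0.7, -0.1, -0.5]
gripper_width: 0.406
grasp_force: 61.4
```

Run:
```python
from h import *
go((.4902,.0815,.22,99.75))
```

```text
t 17.02 pos [0.488  0.084  0.3348] yaw 85.78 q [ 0.0291  0.2099  1.7805  0.0021  1.1561 -1.4689] g 0.406 61.4 F [-0.6909 -0.0665 -0.5041]
(0.4902, 0.0815, 0.22, 99.75) [-0.0074 -0.0063  0.2871] turn -0.4656 rows 3
```

Emit:
{"op": "arm_command", "data": {
  "commands": [0.3,-0.007,-0.006,0,-0.466,0.3,-0.007,-0.006,0.05,-0.466,0.3,-0.007,-0.006,0.12,-0.466,0.3,-0.007,-0.006,0.2,-0.466,0.3,-0.007,-0.006,0.27,-0.466,0.3,-0.007,-0.006,0.287,-0.466,0.3,-0.007,-0.006,0.287,-0.466,0.3,-0.007,-0.006,0.287,-0.466]
}}

```text
time_s: 17.68
tool_pos: [0.4929, 0.0777, 0.2218]
orientation: [-0.0, -0.083, 0.997, -0.0]
wrist_force: [-0.1, -0.4, -1.6]
gripper_width: 0.405
grasp_force: 61.3
```

Run:
```python
from h import *
go((.4902,.0815,.18,99.75))
```

```text
t 17.68 pos [0.4929 0.0777 0.2218] yaw 99.49 q [ 0.0169  0.3416  1.9285 -0.0003  0.8723 -1.7193] g 0.405 61.3 F [-0.0636 -0.3593 -1.5906]
(0.4902, 0.0815, 0.18, 99.75) [0.0051 0.0105 0.1044] turn -0.0088 rows 2
```

Emit:
{"op": "arm_command", "data": {
  "commands": [0.3,0.005,0.01,0.03,-0.009,0.3,0.005,0.01,0.07,-0.009,0.3,0.005,0.01,0.09,-0.009,0.3,0.005,0.01,0.098,-0.009,0.3,0.005,0.01,0.101,-0.009,0.3,0.005,0.01,0.101,-0.009,0.3,0.005,0.01,0.101,-0.009]
}}

```text
time_s: 18.27
tool_pos: [0.4903, 0.0818, 0.1823]
orientation: [0.001, -0.085, 0.996, -0.0]
wrist_force: [0.3, 1.0, -1.9]
gripper_width: 0.408
grasp_force: 61.4
```

Run:
```python
from h import *
go((.4902,.0815,.1785,99.75))
```

```text
t 18.27 pos [0.4903 0.0818 0.1823] yaw 99.78 q [ 0.0252  0.3952  1.9772  0.      0.7674 -1.7164] g 0.408 61.4 F [ 0.2857  0.996  -1.9444]
(0.4902, 0.0815, 0.1785, 99.75) [ 0.0005 -0.0006  0.0095] turn 0.0011 rows 1
```

Now I lower the last 4 mm, release, rise, and look.

Emit:
{"op": "arm_command", "data": {
  "commands": [0.3,0,0,0.004,0,0.3,0,0,0.007,0,0.3,0,0,0.0095,0,0.3,0,0,0.0095,0,0.45,0,0,0.0095,0,0.6,0,0,0.0095,0,0.6,0,0,0.0095,0,0.6,0,0,0.0095,0,0.6,0,0,-0.03,0,0.75,0,0,-0.1,0,0.8,0,0,-0.2,0,0.8,0,0,-0.3,0,0.8,0,0,-0.3,0,0.8,0,0,-0.3,0]
}}

```text
time_s: 19.43
tool_pos: [0.4907, 0.0819, 0.3039]
orientation: [0.003, -0.085, 0.996, -0.0]
wrist_force: [-0.8, -0.0, 0.2]
gripper_width: 0.8
grasp_force: 0.0
```

Run:
```python
from h import *
go((.5522,.2957,.30,99.75))
```

```text
t 19.43 pos [0.4907 0.0819 0.3039] yaw 99.79 q [ 0.0253  0.24    1.8265  0.0001  1.0688 -1.7163] g 0.8 0.0 F [-0.7604 -0.0217  0.2062]
(0.5522, 0.2957, 0.3, 99.75) [-0.2424  0.5006  0.011 ] turn 0.0013 rows 6
```

Emit:
{"op": "arm_command", "data": {
  "commands": [0.8,-0.242,0.5,0,0,0.8,-0.242,0.5,0,0,0.8,-0.242,0.5,0,0,0.8,-0.242,0.5,0,0,0.8,-0.242,0.5,0,0,0.8,-0.242,0.5,0,0,0.8,-0.242,0.5,0.08,0,0.8,-0.242,0.5,0.08,0,0.8,-0.242,0.5,0.08,0]
}}

```text
time_s: 20.18
tool_pos: [0.5497, 0.2947, 0.2663]
orientation: [-0.004, -0.085, 0.996, -0.001]
wrist_force: [0.1, 0.5, 0.1]
gripper_width: 0.798
grasp_force: 0.0
```

Run:
```python
from h import *
go((.5522,.2957,.179,99.75))
p,d=ctrl.snapshot("top"); C=cloud("top",d); z=C[...,2]
cv2.imwrite("pics/top6.png",p[...,::-1]); 
for n in("top","side"):
    p,d=ctrl.snapshot(n); C=cloud(n,d); z=C[...,2]
    m=(z>.021)&(z<.032)&(abs(C[...,0]-.49)<.07)&(abs(C[...,1]-.081)<.05); P=C[m]
    if len(P): print(n,"stone",len(P),cv2.minAreaRect(np.float32(P[:,:2]*1000)))
```

```text
t 20.18 pos [0.5497 0.2947 0.2663] yaw 99.81 q [ 0.3807  0.4511  1.5943 -0.0003  1.1047 -1.3611] g 0.798 0.0 F [0.1494 0.5482 0.1076]
(0.5522, 0.2957, 0.179, 99.75) [-0.0084  0.0019  0.2181] turn 0.0019 rows 3
top stone 601 ((487.88970947265625, 80.7581787109375), (89.40068054199219, 35.96226501464844), 9.674214363098145)
side stone 391 ((487.1407165527344, 79.89292907714844), (90.91661071777344, 37.445091247558594), 10.402728080749512)
```

View pics/top6.png

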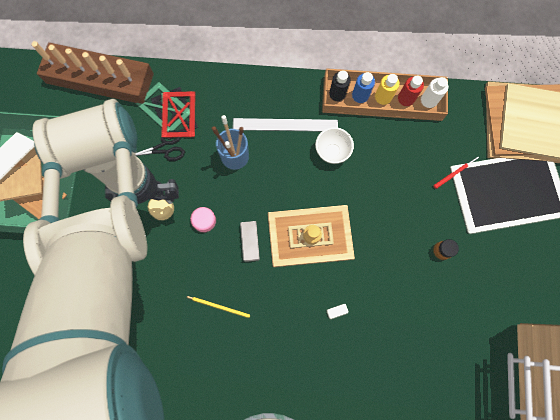

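The stone lies parallel to the board's left edge, at (250,241), within 2 mm of its target. The gripper is over the wax, at (161,209).

Emit:
{"op": "arm_command", "data": {
  "commands": [0.8,-0.008,0.002,0.06,0,0.8,-0.008,0.002,0.13,0,0.8,-0.008,0.002,0.18,0,0.8,-0.008,0.002,0.205,0,0.8,-0.008,0.002,0.216,0,0.8,-0.008,0.002,0.216,0,0.8,-0.008,0.002,0.216,0,0.55,-0.008,0.002,0.216,0,0.55,-0.008,0.002,0.216,0,0.55,-0.008,0.002,0.216,0,0.55,-0.008,0.002,0.216,0,0.55,-0.008,0.002,0.216,0,0.55,-0.008,0.002,0.216,0,0.55,-0.008,0.002,0.216,0],
  "newtons": 35
}}

```text
time_s: 21.5
tool_pos: [0.5549, 0.297, 0.1852]
orientation: [0.002, -0.085, 0.996, 0.001]
wrist_force: [-0.0, -0.8, 6.8]
gripper_width: 0.636
grasp_force: 37.4
```

Emit:
{"op": "arm_command", "data": {
  "commands": [0.5,0,0,-0.03,0,0.5,0,0,-0.1,0,0.5,0,0,-0.2,0,0.5,0,0,-0.3,0,0.5,0,0,-0.4,0,0.5,0,0,-0.4,0,0.5,0,0,-0.4,0,0.5,0,0,-0.4,0]
}}

```text
time_s: 22.17
tool_pos: [0.5536, 0.2965, 0.3435]
orientation: [0.0, -0.085, 0.996, 0.0]
wrist_force: [-0.3, 0.1, -1.7]
gripper_width: 0.639
grasp_force: 37.3
```

Run:
```python
from h import *
go((.57,.02,.34,99.75),(.7116,.0172,.34,99.75))
p,d=ctrl.snapshot("side")
cv2.imwrite("pics/side7c.png",cv2.resize(p[60:280,120:360,::-1],None,fx=2.5,fy=2.5))
```

```text
t 22.17 pos [0.5536 0.2965 0.3435] yaw 99.79 q [ 0.381   0.3922  1.4837  0.0001  1.2657 -1.3607] g 0.639 37.3 F [-0.3384  0.1243 -1.7162]
(0.57, 0.02, 0.34, 99.75) [ 0.0772 -0.6882  0.0087] turn 0.0014 rows 7
(0.7116, 0.0172, 0.34, 99.75) [-0.2704 -0.7553  0.0087] turn 0.0014 rows 8
```

View pics/side7c.png

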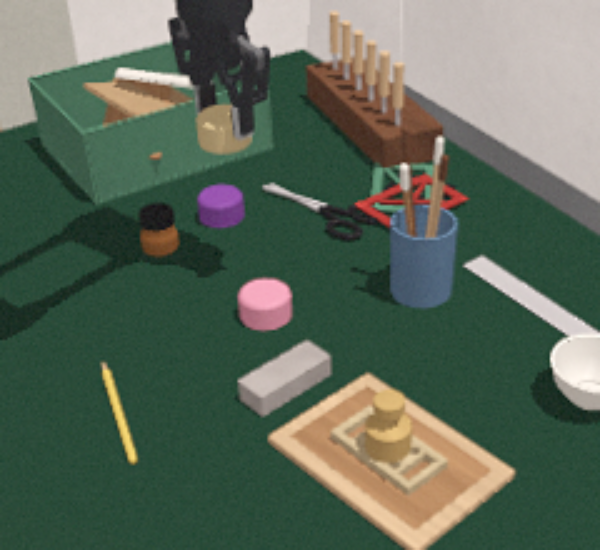

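The wax is held level.

Emit:
{"op": "arm_command", "data": {
  "commands": [0.5,0.04,-0.35,0,0,0.5,0.04,-0.35,0,0,0.5,0.04,-0.35,0,0,0.5,0.04,-0.35,0,0,0.5,0.077,-0.688,0,0,0.5,0.077,-0.688,0,0,0.5,0.077,-0.688,0,0,0.5,0.077,-0.688,0,0,0.5,-0.27,-0.75,0,0,0.5,-0.27,-0.75,0,0,0.5,-0.27,-0.75,0,0,0.5,-0.27,-0.75,0,0,0.5,-0.27,-0.75,0,0,0.5,-0.27,-0.75,0,0,0.5,-0.27,-0.75,0,0]
}}

```text
time_s: 23.47
tool_pos: [0.7105, 0.0198, 0.3412]
orientation: [-0.002, -0.085, 0.996, 0.0]
wrist_force: [0.4, -0.3, -0.7]
gripper_width: 0.635
grasp_force: 37.5
```

Run:
```python
from h import *
go((.7145,.0177,.22,99.75))
```

```text
t 23.47 pos [0.7105 0.0198 0.3412] yaw 99.8 q [-0.0699  0.5165  1.2772  0.0002  1.3527 -1.8119] g 0.635 37.5 F [ 0.3963 -0.3213 -0.7393]
(0.7145, 0.0177, 0.22, 99.75) [-0.0104 -0.0074  0.303 ] turn 0.0018 rows 3
```

Emit:
{"op": "arm_command", "data": {
  "commands": [0.5,-0.01,-0.007,0.06,0,0.5,-0.01,-0.007,0.14,0,0.5,-0.01,-0.007,0.22,0,0.5,-0.01,-0.007,0.28,0,0.5,-0.01,-0.007,0.303,0,0.5,-0.01,-0.007,0.303,0,0.5,-0.01,-0.007,0.303,0]
}}

```text
time_s: 24.05
tool_pos: [0.7157, 0.0175, 0.2227]
orientation: [0.0, -0.085, 0.996, 0.0]
wrist_force: [-0.5, 0.7, 0.9]
gripper_width: 0.636
grasp_force: 37.5
```

Run:
```python
from h import *
go((.7145,.0177,.1885,99.75))
```

```text
t 24.05 pos [0.7157 0.0175 0.2227] yaw 99.79 q [-0.0727  0.6098  1.4155  0.0001  1.116  -1.8144] g 0.636 37.5 F [-0.4879  0.6711  0.9249]
(0.7145, 0.0177, 0.1885, 99.75) [0.0028 0.0009 0.0856] turn 0.0014 rows 1
```

Emit:
{"op": "arm_command", "data": {
  "commands": [0.5,0.003,0.001,0.03,0,0.5,0.003,0.001,0.06,0,0.5,0.003,0.001,0.075,0,0.5,0.003,0.001,0.083,0,0.5,0.003,0.001,0.083,0,0.5,0.003,0.001,0.083,0]
}}

```text
time_s: 24.55
tool_pos: [0.7149, 0.0175, 0.1885]
orientation: [-0.0, -0.085, 0.996, 0.0]
wrist_force: [0.2, 0.3, -1.1]
gripper_width: 0.636
grasp_force: 37.5
```

Run:
```python
from h import *
go((.7145,.0177,.1852,99.75))
```

```text
t 24.55 pos [0.7149 0.0175 0.1885] yaw 99.78 q [-0.0727  0.641   1.4506  0.0001  1.0502 -1.8143] g 0.636 37.5 F [ 0.2326  0.2506 -1.0507]
(0.7145, 0.0177, 0.1852, 99.75) [0.0009 0.0006 0.0082] turn 0.0011 rows 1
```

Now I lower the last 3 mm, release, rise straight up, then pull back out of the cameras' way.

Emit:
{"op": "arm_command", "data": {
  "commands": [0.5,0.001,0,0.004,0,0.5,0.001,0,0.008,0,0.5,0.001,0,0.009,0,0.65,0.001,0,0.009,0,0.75,0.001,0,0.009,0,0.8,0.001,0,0.009,0,0.8,0.001,0,0.009,0,0.8,0.001,0,0.009,0,0.8,0.001,0,-0.05,0,0.8,0.001,0,-0.15,0,0.8,0.001,0,-0.25,0,0.8,0.001,0,-0.35,0,0.8,0.001,0,-0.45,0,0.8,0.001,0,-0.5,0,0.8,0.001,0,-0.5,0,0.8,0.5,0,-0.5,0,0.8,0.5,0,-0.5,0,0.8,0.5,0,-0.5,0,0.8,0.5,0,-0.5,0,0.8,0.5,0,-0.5,0]
}}

```text
time_s: 26.22
tool_pos: [0.5142, -0.0165, 0.3875]
orientation: [-0.002, -0.085, 0.996, 0.0]
wrist_force: [-0.6, -0.1, -0.5]
gripper_width: 0.803
grasp_force: 0.0
```

Emit:
{"op": "arm_command", "data": {
  "commands": [0.8,0.3,0.7,0,0,0.8,0.3,0.7,0,0,0.8,0.3,0.7,0,0,0.8,0.3,0.7,0,0,0.8,0.3,0.7,0,0,0.8,0.3,0.7,0,0,0.8,0.3,0.7,0,0,0.8,0.3,0.7,0,0,0.8,0.3,0.7,0,0,0.8,0.3,0.7,0,0,0.8,0.3,0.7,0,0]
}}

```text
time_s: 27.13
tool_pos: [0.3521, 0.2386, 0.3883]
orientation: [-0.0, -0.085, 0.996, -0.0]
wrist_force: [0.0, 1.0, -0.6]
gripper_width: 0.796
grasp_force: 0.0
```

Run:
```python
from h import *
go()
def rect(C,m): 
    P=C[m]; P=P[~np.isnan(P).any(1)]; return (len(P),np.round(P[:,2].max(),3))+tuple(np.round(v,1) for v in cv2.minAreaRect(np.float32(P[:,:2]*1000))) if len(P)>3 else None
for n in("top","side"):
    p,d=ctrl.snapshot(n); cv2.imwrite(f"pics/{n}8.png",p[...,::-1]); C=cloud(n,d); x,y,z=np.moveaxis(C,2,0)
    near=lambda a,b,r:np.hypot(x-a,y-b)<r
    print(n); print("wax",rect(C,near(.712,.017,.05)&(z>.027)&(z<.04)))
    print("bowl",rect(C,near(.728,-.102,.06)&(z>.04)&(z<.05)))
    print("stone",rect(C,near(.489,.081,.06)&(z>.021)&(z<.032)))
    print("plate",rect(C,near(.512,-.06,.062)&(z>.0165)&(z<.024)))
    print("board",rect(C,near(.512,-.06,.13)&(z>.007)&(z<.016)))
    print("knob",rect(C,near(.512,-.06,.04)&(z>.073)&(z<.09)))
    print("jl",rect(C,near(.494,.38,.04)&(z>.045)&(z<.06)),"jr",rect(C,near(.501,-.369,.04)&(z>.045)&(z<.06)))
```

```text
t 27.13 pos [0.3521 0.2386 0.3883] yaw 99.78 q [ 0.432   0.0591  1.8218 -0.0008  1.2612 -1.3093] g 0.796 0.0 F [ 0.0158  0.9893 -0.5978]
top
wax (393, np.float64(0.038), array([710.3,  17.5]), array([53.2, 52.9]), np.float64(4.3))
bowl (237, np.float64(0.05), array([ 727.4, -100.9]), array([86.6, 88.5]), np.float64(48.8))
stone (601, np.float64(0.032), array([488.1,  80.9]), array([90.1, 36. ]), np.float64(9.9))
plate (428, np.float64(0.024), array([511.4, -59. ]), array([108.9,  82. ]), np.float64(76.5))
board (3561, np.float64(0.016), array([519.8, -56.8]), array([143.4, 246.4]), np.float64(10.0))
knob (123, np.float64(0.085), array([510.8, -60.7]), array([27. , 24.4]), np.float64(3.4))
jl (238, np.float64(0.058), array([495.5, 379.2]), array([39.5, 35.4]), np.float64(46.5)) jr (252, np.float64(0.054), array([ 502. , -368.4]), array([37.9, 37.9]), np.float64(49.3))
side
wax (219, np.float64(0.034), array([709.6,  13.8]), array([47.6, 55.1]), np.float64(57.6))
bowl (209, np.float64(0.047), array([ 726.6, -102.2]), array([88.6, 89.5]), np.float64(18.2))
stone (394, np.float64(0.03), array([486.7,  80.3]), array([90.5, 38.2]), np.float64(10.0))
plate (356, np.float64(0.024), array([512.1, -59.7]), array([ 52.2, 102.2]), np.float64(10.2))
board (2667, np.float64(0.016), array([510.3, -44.5]), array([131.2, 223.9]), np.float64(10.0))
knob (102, np.float64(0.081), array([509.9, -62.9]), array([26.4, 26.3]), np.float64(45.6))
jl (97, np.float64(0.054), array([493.8, 379.2]), array([36.9, 37.8]), np.float64(62.2)) jr (356, np.float64(0.052), array([ 501. , -370.1]), array([38.3, 38. ]), np.float64(63.0))
```

View pics/top8.png

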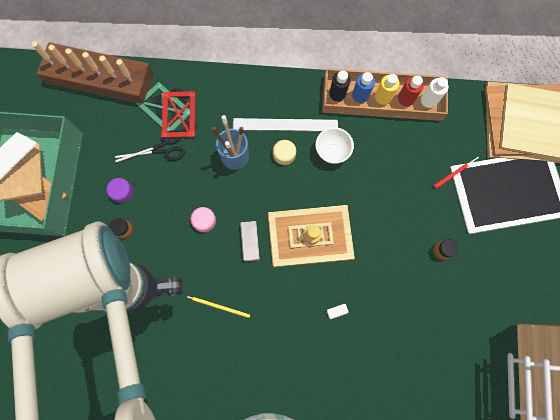

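The wax at (285,152) is midway between the pot and the bowl. The weight stands on the plate at (312,234), and the stone at (250,241) lies about 3 cm off the board's left edge. The jars are unmoved and the arm is clear.

```bash
python3 -c "
from bench import ctrl
print(ctrl.job_done())"
```

```text
the job is handed in; nothing more can be done
None
```

The job is handed in at about 27 s, with the plate, weight, stone and wax all placed within about 3 mm of where they should be and both ink jars where they were.

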